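# Hold the chute gate open and push the tube tray into the thermal cycler

## Task

Load the thermal cycler: with one fingertip press down the long steel bar beside its loading chute, so that the spring gate swings up, and keep it held there while another finger of the same hand pushes the white tube tray (its upright rear tab is there for that) along the chute, under the gate, fully home against the stop inside the cycler. Then let go, so that the gate drops shut behind the tubes. The gate must not strike or rest on the tray, the tray is only slid, never lifted, and everything else on the bench is left where it is.

Things in the scene. Friction and masses are not known exactly. Their poses are not given: they have to be found in the camera images.
- loader: Fixed thermal cycler with loading chute. Origin at table height, on the chute's centre line, in the plane of the gate blade. +x: the way the tray travels, z up, +y left of the travel; the press bar is on the -y side, nearer the robot. Housing (light grey, mid-grey foot) from x = 30 to 280 mm, y = -115 to 115 mm, 150 mm tall (dark lid to 180), with a mouth 72 mm wide and 50 mm high for the tray.
- chute_floor (a point): Point on the chute's floor, on its centre line, at loader x = -115 mm. The dark metal floor is 6 mm above the table and runs from loader x = -230 mm to the cycler. Two aluminium rails guide the tray: inner faces at loader y = -32 and +32 mm, 5 mm thick, tops 18 mm above the table.
- chute_stop (a point): Foot of the stop inside the cycler, on the chute's centre line at floor height, loader x = 92 mm. The tray is home when its nose meets this stop: tray origin then at loader x = 50 mm, rear face of its tab at loader x = -47 mm.
- gate (a joint): Opening angle of the steel spring gate in rad: 0 shut, 0.9 upper stop. It is a rocker: pressing the bar down on one side of its hinge swings the blade on the other side up. From 0.6 rad the blade clears the tubes (by about 3 mm at 0.6, more above). The spring shuts it as soon as the bar is let go; holding it open takes about 2 to 3 N down on the bar.
- gate_hinge (a point): Point on the gate's hinge line, which runs along the chute (parallel to loader x) at loader y = -60 mm, 24 mm above the table; the point is at loader x = -115 mm. Brackets 18 mm wide (y), 8 mm thick and up to 34 mm above the table stand on the hinge line at loader x = -211 and -17 mm.
- gate_bar (a point): On the press bar's upper face, mid length, 30 mm out from the hinge; moves with the gate. Steel strip, loader x = -205 to -25 mm, reaching 42 mm from the hinge, 3 mm thick. Shut, it slopes up away from the chute at 35 degrees (0.61 rad), outer edge about 49 mm above the table; it tips down by the gate angle (level at 0.61). Press anywhere along it; a fingertip can slide along it.
- gate_blade (a point): Lower corner of the blade's free end; moves with the gate. The blade is 4 mm thick (loader x = -2 to 2 mm) and reaches from the hinge to loader y = 8 mm. Shut, its lower edge is 12 mm above the table: it bars the tray's block but stands clear above the tray's tongue. Swung up to 0.9 rad it reaches about 80 mm above the table.
- tray: White tube tray, loose in the chute, about 0.16 kg, axes as the loader's. Block 84 mm long (x), 60 mm wide, tubes up to 24 mm above its underside; origin at the centre of the block's underside (nose at x = 42, rear of block at x = -42 mm). A tongue 5 mm thick, 40 mm wide runs back to an upright tab. It starts with its nose 10 to 35 mm short of the gate.
- tray_tab (a point): Middle of the upper edge of the rear face of the tray's upright tab, at tray x = -97 mm, 40 mm above the tray's underside (46 mm above the table). The tab is a plate 44 mm wide (y), 5 mm thick; between it and the block is a gap of 50 mm, in which the shut gate stands once the tray is home.
- tube_rack: Bystander, to be left alone: grey block 100 x 50 x 32 mm with small capped tubes standing in it (45 mm high over all). Origin at the centre of its underside.
- tip_box: Bystander, to be left alone: closed pipette-tip box, grey with a clear lid, 119 x 84 x 61 mm. Origin at the centre of its underside.
- reagent_bottle: Bystander, to be left alone: small capped bottle with a paper label, 44 mm across, 85 mm tall. Origin at the centre of its underside.
- beaker: Bystander, to be left alone: open glass beaker, 60 mm across, 70 mm tall. Origin at the centre of its underside.
- marker: Bystander, to be left alone: lying marker pen, 125 mm long, 11 mm thick. Origin at the centre of its underside.
- pipette: Bystander, to be left alone: lying hand pipette, about 235 mm long, 28 mm thick. Origin at the centre of its underside.

How it is judged:
On the way, in this order (a step that is already met when the one before it is completed fails the run):
1. a finger holds the gate open with the tray still in front of it (value of joint gate above 0.6 rad and contact force between the fingers and gate above 0.3 N and x of tray in the frame of loader below -0.04 m), for 0.1 s.
2. the tray is home with a finger still holding the gate open (value of joint gate above 0.6 rad and contact force between the fingers and gate above 0.3 N and x of tray in the frame of loader above 0.046 m), for 0.1 s.
At the end, for the whole second after the job is handed in: The tray lies flat on the chute floor at rest, within 4 mm of its stop (tray origin beyond x = 46 mm in the loader's frame), and the gate is shut behind its block (below 0.05 rad) (x of tray in the frame of loader above 0.046 m and z of tray in the frame of loader between 0.003 and 0.009 m and value of joint gate below 0.05 rad and linear speed of tray below 0.01 m/s and angle between tray's own z axis and vertical below 0.05 rad); the robot touches nothing.
It fails at once if the gate strikes or rests on the tray (over 1.5 N) (contact force between gate and tray above 1.5 N).
It fails at once if the tray is lifted more than 8 mm off the chute floor (z of tray in the frame of loader above 0.014 m).
It fails at once if the tray is tipped by more than 0.15 rad (angle between tray's own z axis and vertical above 0.15 rad).
It fails at once if another thing on the bench is moved by more than 20 mm (distance of any of tube_rack, tip_box, reagent_bottle, beaker, marker, pipette from where it was at the start of the episode above 0.02 m).
It also fails if it takes over 40 s, if anything falls off the work surface, if the arm or the gripper's body presses on something with over 40 N, if the wrist force passes 120 N, or if a joint passes its speed limit or range.

## Robot

A 7-joint arm with a two-finger parallel gripper is mounted at the origin on the work surface. World frame = base frame: x ahead of the robot, y to its left, z up, the work surface at z = 0. Lengths are in m, angles in rad, forces in N, time in s.
With the tool pointing down it reaches from about 0.425 to 0.925 m from the base axis. Payload 6.8 kg.
Tool frame: the origin (TCP) lies at the very end of the fingers, on their centre line; the grasp point (between the pads) lies 19 mm behind it; z points along the fingers, x is the direction in which the jaws open and shut, and the axes are right-handed (so a half turn about z gives the same grasp; the last joint's range is limited). The gripper opens to 85 mm and grips with 20 to 120 N. Pads are 22 mm wide; open, the fingers measure 114 mm over their backs; the gripper's body (76 mm by 85 mm) begins 54 mm behind the grasp point. The pads swing forward as they close: fully open they stand 13 mm farther back than shut.
Start: joints at [1.043, 0.477, 0.022, 1.555, -0.011, 1.109, -0.083], TCP at [0.275, -0.616, 0.231] pointing down, gripper open.
Joint ranges: [-2.96, 2.96], [-0.34, 2.1], [-1.41, 1.46], [0.24, 2.44], [-1.37, 4.51], [0.17, 1.92], [-2.96, 2.96]. Speed limits (rad/s): [2.39, 2.39, 3.14, 3.14, 3.14, 3.14, 3.14].

## Interface

Orientations are given as a rotation vector (axis times angle).
In Python, from bench import * gives the robot as it stands.
- The arm moves only by the tool servo_tool, never from a script. Its argument "increments" is one flat list of numbers, 7 for each row, row after row: the shift along the tool's x, y, z in mm, then the turn, a rotation vector about the tool's x, y, z in rad, then the finger opening in mm, from 0 to 85.4. In form: [tx, ty, tz, wx, wy, wz, fingers, tx, ty, tz, wx, wy, wz, fingers, ...]. A call has exactly 8 rows; each row shifts and turns the commanded pose from where the row before left it, along the tool's axes as they then stand; what a row does not reach is not made up. A row lasts 1/8 s, in which the tool goes at most 62.5 mm and 10.7 degrees, less where a joint would pass 70% of its speed; a pose out of reach is approached as far as the arm can. A call is refused whole if a number of a shift passes 62.5 or a number of a turn 0.188, either way. A call with a gripper value outside its range is refused whole. The fingers move at their own pace and stop on an object; "squeeze" is the grip in N (left out, the last holds). Time passes only in rows, so rows that do not move let the fingers close, or fill a call up. It gives the time, the measured TCP pose, the force and the opening at its end, in the units of the state.
- get_obs(): the state, without advancing time (a new reading comes with each control period).
- grab_frame(name): name is "scene" or "top" or "wrist"; returns (picture, depth): 384x512x3 uint8, red, green, blue; 384x512 float32, m along the optical axis (not along the pixel's ray), 0 where there is no reading.
- calibration(name): a dict with "fx", "fy", "cx", "cy" (pixels), "eye" and "orientation" of the camera in the world; the wrist camera has in their place "T_tool_cam" (4x4, takes a point from camera to tool coordinates, whose origin is the TCP and whose axes are the tool frame's). Camera axes: x right, y up, looking along -z (the intrinsics and any distortion apply to the point x, -y, -z); pixel columns grow to the right and rows downward; lengths in m; the calibration is good to about 2 mm. A picture is of the moment at which its call begins: read the wrist's pose just before it. calibration takes no time and is no camera call.
- hand_in(): hands the job in, once; it reports no verdict.
The state is a dict: "clock": time; "joints": joint angles; "qvel": joint speeds; "tau": joint torques, N m; "tcp_pos": TCP position; "orientation": TCP orientation; "contact_force": force on the tool from outside, world axes, zero at the start; "moment": the same for the moment, N m; "grip_width": finger opening in m.
Only numpy, scipy, OpenCV 4.12 (cv2) and the standard library are available. Lean on these libraries where they do the work, as an engineer would, in place of code of your own. Each camera call takes 0.05 s, during which the arm holds its last target.

## Working session

There is one attempt and no reset: what is moved stays moved. The work goes in short steps, Python scripts to look and compute and a tool call to move; the robot and the scene stay as the last step left them, time stands still between calls to the robot, and variables do not carry over. Pictures are saved under pics/ and viewed, and the job is handed in when it is done.

Besides the shell and the picture viewer there is one more tool, called after "Call:" by a JSON object that holds its "method" and its "body", one argument or row to a line. servo_tool: Moves the arm, as the interface text tells. Its arguments: {"type":"object","properties":{"increments":{"type":"array","items":{"type":"number"}},"squeeze":{"type":"number"}},"required":["increments"]}

```bash
ls; mkdir -p pics
python3 - <<'E'
from bench import *
import cv2,numpy as np
o=get_obs();print(o)
for n in ["scene","top"]:
    p,d=grab_frame(n); cv2.imwrite(f"pics/{n}0.png",p[:,:,::-1]); np.savez(f"{n}0.npz",p=p,d=d); print(n,calibration(n))
print(calibration("wrist"))
E
```

```text
pics
{'clock': 0.0, 'joints': array([ 1.04290744,  0.47781397,  0.02234699,  1.55643   , -0.01148917,
        1.10929837, -0.08313711]), 'qvel': array([ 9.98473328e-05,  2.58691539e-04,  1.10087532e-03, -2.29472561e-03,
       -1.08690129e-03,  9.97566501e-04,  3.00046801e-03]), 'tau': array([-1.11039011e-03, -5.96442211e+01,  1.60784908e+00, -2.81193978e+01,
        1.24910264e-02,  9.27687564e-03, -8.49998344e-06]), 'tcp_pos': array([ 0.27485155, -0.61587118,  0.23032562]), 'orientation': array([-2.63479997e+00,  1.70938709e+00,  2.51855213e-03]), 'contact_force': array([-0.06988664,  0.11836736, -0.55416171]), 'moment': array([ 0.06611577, -0.04280896, -0.06582031]), 'grip_width': 0.08528723444633389}
scene {'fx': 451.68623747832004, 'fy': 451.68623747832004, 'cx': 250.63352198082967, 'cy': 192.99625873294613, 'eye': array([ 0.27952163, -0.32732259,  0.88453454]), 'orientation': array([ 0.5494818 , -0.1930066 , -0.64720064])}
top {'fx': 472.22436148928585, 'fy': 472.22436148928585, 'cx': 253.69403636242222, 'cy': 187.27826698778912, 'eye': array([0.48571271, 0.09389489, 1.29285569]), 'orientation': array([ 0.08160335, -0.09392512, -1.5841019 ])}
{'fx': 291.1518620380979, 'fy': 291.1518620380979, 'cx': 253.40719047645283, 'cy': 193.61276978465432, 'T_tool_cam': array([[ 9.99999849e-01,  1.64043593e-04,  5.25056050e-04,
         8.06844227e-05],
       [ 3.00955741e-04, -9.62130617e-01, -2.72588673e-01,
        -6.94703425e-02],
       [ 4.60456076e-04,  2.72588789e-01, -9.62130521e-01,
        -1.42347574e-01],
       [ 0.00000000e+00,  0.00000000e+00,  0.00000000e+00,
         1.00000000e+00]])}
```

View pics/scene0.png

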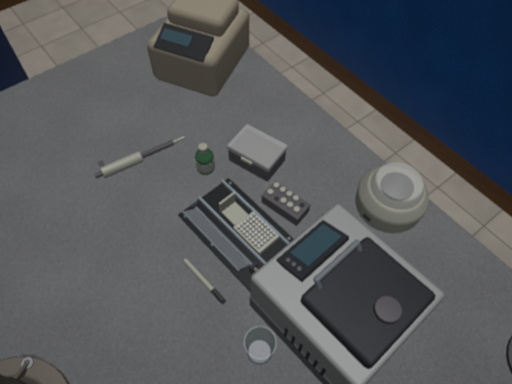

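View pics/top0.png

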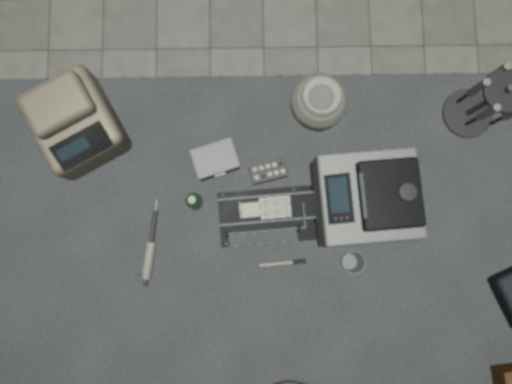

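```bash
cat > h.py <<'E'
import numpy as np,cv2
from scipy.spatial.transform import Rotation as R
from bench import *
def ray(n,u,v,c=None):
    c=c or calibration(n)
    d=np.array([(u-c['cx'])/c['fx'],-(v-c['cy'])/c['fy'],-1.])
    return np.array(c['eye']),R.from_rotvec(c['orientation']).as_matrix()@d
def onplane(n,u,v,z):
    e,d=ray(n,u,v); return e+d*(z-e[2])/d[2]
E
python3 - <<'E'
import cv2
a=cv2.imread('pics/top0.png')[165:265,205:335]; cv2.imwrite('pics/tz.png',cv2.convertScaleAbs(cv2.resize(a,None,fx=6,fy=6,interpolation=cv2.INTER_CUBIC),alpha=1.6))
a=cv2.imread('pics/scene0.png')[170:300,170:310]; cv2.imwrite('pics/sz.png',cv2.convertScaleAbs(cv2.resize(a,None,fx=4.6,fy=4.6,interpolation=cv2.INTER_CUBIC),alpha=1.6))
E
```

```text
(no output)
```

View pics/tz.png

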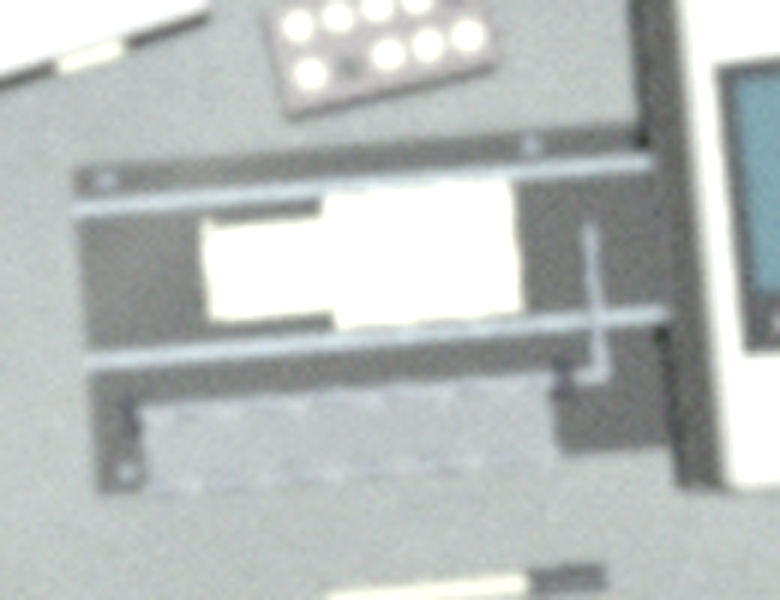

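View pics/sz.png

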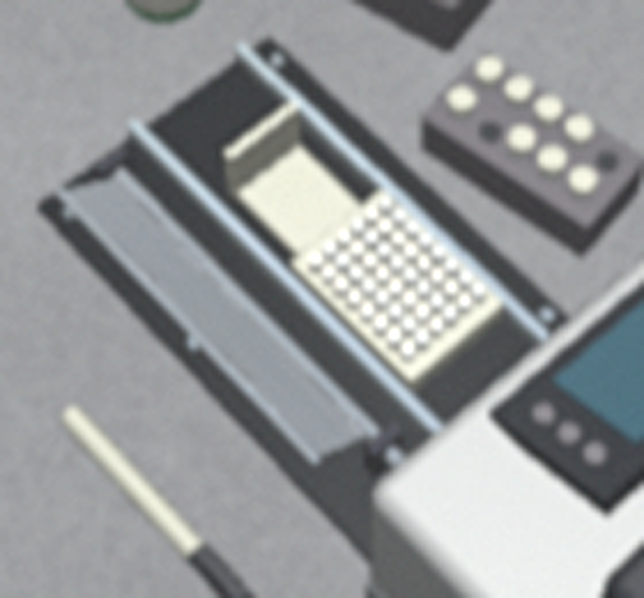

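```bash
cat > m.py <<'E'
from h import *
p=np.load('top0.npz')['p'].astype(float); g=p.mean(2)
def trk(u0,u1,f):
    P=[]
    for u in range(u0,u1):
        v=f(u); vs=np.arange(int(v)-3,int(v)+4); w=g[vs,u]-g[vs,u].min(); w=np.clip(w-0.3*w.max(),0,None); P.append(onplane('top',u,(w*vs).sum()/w.sum(),.018))
    return np.array(P)
t=lambda U,o:(U+.5)/6-.5+o
L=[]
for a,b in [((75,210),(650,162)),((88,361),(665,315))]:
    a=(t(a[0],205),t(a[1],165));b=(t(b[0],205),t(b[1],165))
    f=lambda u:a[1]+(b[1]-a[1])*(u-a[0])/(b[0]-a[0])
    rng=[(int(a[0])+3,int(b[0])-3)] if not L else [(int(a[0])+3,int(a[0])+17),(int(b[0])-14,int(b[0])-3)]
    rng=[(int(a[0])+3,int(a[0])+18)]+([(290,310)] if not L else [(294,300),(307,312)])
    P=np.vstack([trk(*r,f) for r in rng])
    k=np.polyfit(P[:,1],P[:,0],1); res=P[:,0]-np.polyval(k,P[:,1]); print(k,res.std()*1e3); L.append(k)
    print(' left end',onplane('top',*a,.018),'right',onplane('top',*b,.018))
k=(L[0]+L[1])/2; th=np.arctan(k[0]); print('centre',k,'sep mm',(L[0][1]-L[1][1]+ (L[0][0]-L[1][0])*.05)*np.cos(th)*1e3)
ex=np.array([-np.sin(th),-np.cos(th),0]); ey=np.array([np.cos(th),-np.sin(th),0])
c=np.array([k[1],0,0])
def lc(P): return np.round([(P-c)@ex*1e3,(P-c)@ey*1e3],1)
print('ex',ex)
for nm,U,V,z in [('floorL',77,185,.006),('floor left mid',85,290,.006),('rail end L1',75,210,.018),('rail end L2',88,361,.018),('barL',140,440,.035),('barR',553,425,.035),('barLout',148,490,.049),('barRout',556,457,.049),('blade tip z24',591,228,.024),('blade on rail',598,320,.024),('tray nose',520,255,.028),('tab top L',204,272,.046),('tab a',203,222,.046),('tab b',210,322,.046)]:
    print(nm,lc(onplane('top',t(U,205),t(V,165),z)))
ts=lambda U,o:(U+.5)/4.6-.5+o
for nm,U,V,z in [('S tab top1',226,153,.046),('S tab top2',293,103,.046),('S nose top',500,303,.028),('S nose top2',412,378,.024),('S bar L out',65,190,.049),('S bar R out',315,464,.049),('S rail1 end',240,45,.018),('S rail2 end',135,123,.018),('S rail2 r',437,425,.018),('S rail1 r',545,335,.018)]:
    print(nm,lc(onplane('scene',ts(U,170),ts(V,170),z)))
E
python3 m.py
```

```text
[-0.0689482   0.60957591] 0.45671855729822197
 left end [0.59634642 0.18242034 0.018     ] right [ 0.6142722  -0.07787384  0.018     ]
[-0.06880473  0.54032908] 0.12514891412373072
 left end [0.52830162 0.17705971 0.018     ] right [ 0.54498421 -0.08258933  0.018     ]
centre [-0.06887646  0.57495249] sep mm 69.07600098485464
ex [ 0.06871367 -0.99763642  0.        ]
floorL [-179.5   46.3]
floor left mid [-179.5   -1.7]
rail end L1 [-180.5   33.9]
rail end L2 [-179.8  -34.4]
barL [-158.6  -71.6]
barR [ 23.8 -80.4]
barLout [-156.1  -93.6]
barRout [ 22.4 -94.4]
blade tip z24 [50.2  5.9]
blade on rail [ 49.3 -35.5]
tray nose [16.9 -3.8]
tab top L [-124.2   -0.7]
tab a [-122.9   21.3]
tab b [-123.4  -22.9]
S tab top1 [-120.1  -22.2]
S tab top2 [-120.2   19.8]
S nose top [18.  25.9]
S nose top2 [ 17.3 -28.7]
S bar L out [-153.3  -92. ]
S bar R out [ 27.6 -95.7]
S rail1 end [-178.7   34. ]
S rail2 end [-177.7  -34.6]
S rail2 r [ 40.  -34.1]
S rail1 r [40.5 33.9]
```

```bash
cat >> h.py <<'E'
c=np.array([.57495,0,0]); th=-.06888
ex=np.array([-np.sin(th),-np.cos(th),0]); ey=np.array([np.cos(th),-np.sin(th),0]); ez=np.array([0,0,1.])
O=c+.050*ex
RT=np.column_stack([ey,ex,-ez])
def lo(P): return np.array([(P-O)@ex,(P-O)@ey,P[2]])*1e3
def wl(x,y,z): return O+(x*ex+y*ey+z*ez)/1e3
def state():
    o=get_obs(); Rm=R.from_rotvec(o['orientation']).as_matrix()
    print('t',round(o['clock'],2),'loader mm',lo(o['tcp_pos']).round(1),'rot err tool',R.from_matrix(Rm.T@RT).as_rotvec().round(4),'F',(o['contact_force']@np.column_stack([ex,ey,ez])).round(2),'w',round(o['grip_width']*1e3,1)); return o,Rm
E
python3 - <<'E'
from h import *
o,Rm=state()
T=wl(-195,-44,230); print(T)
p=o['tcp_pos']; r0,f0=np.hypot(*p[:2]),np.arctan2(p[1],p[0]); r1,f1=np.hypot(*T[:2]),np.arctan2(T[1],T[0])
w=R.from_matrix(Rm.T@RT).as_rotvec(); n=16; Rc=Rm.copy(); pc=p.copy()
for i in range(1,n+1):
    s=i/n; r=r0+(r1-r0)*s; f=f0+(f1-f0)*s; q=np.array([r*np.cos(f),r*np.sin(f),p[2]+(T[2]-p[2])*s])
    print((Rc.T@(q-pc)*1e3).round(1),(w/n).round(4)); pc=q; Rc=Rc@R.from_rotvec(w/n).as_matrix()
E
```

```text
t 0.1 loader mm [ 543.8 -341.7  230.4] rot err tool [-9.0000e-04  1.5000e-03 -1.2198e+00] F [-0.13  0.37  1.13] w 85.9
[0.52107463 0.14162784 0.23      ]
[-11.  -58.9   0. ] [-0.0001  0.0001 -0.0762]
[-11.7 -58.    0. ] [-0.0001  0.0001 -0.0762]
[-12.4 -57.1   0. ] [-0.0001  0.0001 -0.0762]
[-13.  -56.2   0. ] [-0.0001  0.0001 -0.0762]
[-13.6 -55.3   0.1] [-0.0001  0.0001 -0.0762]
[-14.2 -54.4   0.1] [-0.0001  0.0001 -0.0762]
[-14.8 -53.5   0.1] [-0.0001  0.0001 -0.0762]
[-15.4 -52.6   0.1] [-0.0001  0.0001 -0.0762]
[-15.9 -51.6   0.1] [-0.0001  0.0001 -0.0762]
[-16.4 -50.7   0. ] [-0.0001  0.0001 -0.0762]
[-16.9 -49.8   0. ] [-0.0001  0.0001 -0.0762]
[-17.4 -48.8   0. ] [-0.0001  0.0001 -0.0762]
[-17.8 -47.9   0. ] [-0.0001  0.0001 -0.0762]
[-18.3 -46.9   0. ] [-0.0001  0.0001 -0.0762]
[-18.7 -46.    0. ] [-0.0001  0.0001 -0.0762]
[-19.1 -45.    0. ] [-0.0001  0.0001 -0.0762]
```

Call:
{"method": "servo_tool", "body": {
  "increments": [-11, -59, 0, 0, 0, -0.076, 76, -12, -58, 0, 0, 0, -0.076, 76, -12, -57, 0, 0, 0, -0.076, 76, -13, -56, 0, 0, 0, -0.076, 76, -14, -55, 0, 0, 0, -0.076, 76, -14, -54, 0, 0, 0, -0.076, 76, -15, -53.5, 0, 0, 0, -0.076, 76, -15, -52.5, 0, 0, 0, -0.076, 76]
}}

```text
clock: 1.1
tcp_pos: [0.5491, -0.2596, 0.2309]
orientation: [-3.028, 0.838, 0.001]
contact_force: [0.9, -0.3, 0.5]
grip_width: 0.0761
```

Call:
{"method": "servo_tool", "body": {
  "increments": [-16, -51.5, 0, 0, 0, -0.076, 76, -16, -51, 0, 0, 0, -0.076, 76, -17, -50, 0, 0, 0, -0.076, 76, -17, -49, 0, 0, 0, -0.076, 76, -18, -48, 0, 0, 0, -0.077, 76, -18, -47, 0, 0, 0, -0.077, 76, -19, -46, 0, 0, 0, -0.077, 76, -19, -45, 0, 0, 0, -0.077, 76]
}}

```text
clock: 2.1
tcp_pos: [0.5218, 0.1425, 0.231]
orientation: [-3.14, -0.113, 0.001]
contact_force: [0.2, 0.3, 0.9]
grip_width: 0.0762
```

Run:
```python
from h import *
o,Rm=state()
p,d=grab_frame('wrist'); cv2.imwrite('pics/w1.png',p[:,:,::-1])
state()
```

```text
t 2.1 loader mm [-195.8  -43.2  231. ] rot err tool [-0.      0.0003  0.0029] F [-0.32  0.23  0.89] w 76.2
t 2.15 loader mm [-203.6  -46.1  231.4] rot err tool [-0.004   0.0012  0.0147] F [-5.41 -2.42  0.54] w 75.8
```

View pics/w1.png

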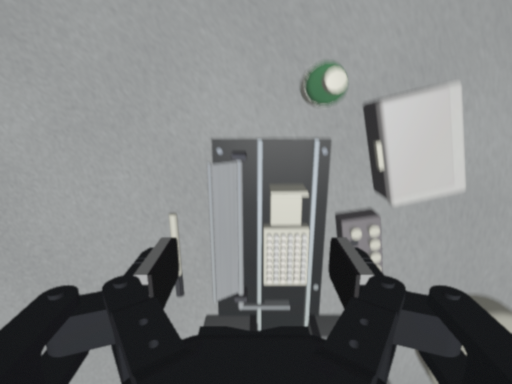

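Call:
{"method": "servo_tool", "body": {
  "increments": [0, 0, 30, 0, 0, 0, 76, 0, 0, 40, 0, 0, 0, 76, 0, 0, 40, 0, 0, 0, 76, 0, 0, 30, 0, 0, 0, 76, 0, 0, 15, 0, 0, 0, 76, 0, 0, 0, 0, 0, 0, 76, 0, 0, 0, 0, 0, 0, 76, 0, 0, 0, 0, 0, 0, 76]
}}

```text
clock: 3.15
tcp_pos: [0.5234, 0.1412, 0.0775]
orientation: [-3.139, -0.108, -0.003]
contact_force: [0.6, -0.1, -0.3]
grip_width: 0.0759
```

Run:
```python
from h import *
o,Rm=state()
p,d=grab_frame('wrist'); cv2.imwrite('pics/w2.png',p[:,:,::-1])
p,d=grab_frame('scene'); cv2.imwrite('pics/s2.png',cv2.resize(p[:,:,::-1][130:300,130:330],None,fx=3,fy=3))
state()
```

```text
t 3.15 loader mm [-194.4  -41.7   77.5] rot err tool [-0.0003 -0.0022 -0.    ] F [ 0.15  0.55 -0.32] w 75.9
t 3.25 loader mm [-194.3  -42.    77.2] rot err tool [-0.0002 -0.0016  0.    ] F [-1.03 -0.17  0.29] w 76.1
```

View pics/w2.png

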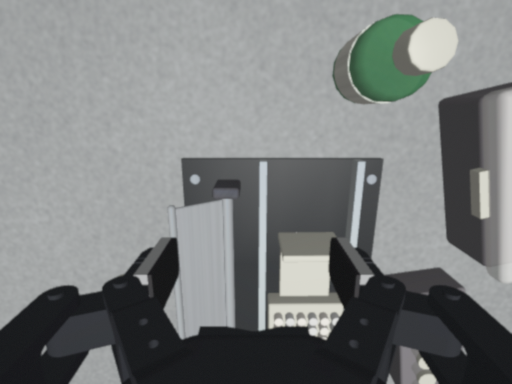

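View pics/s2.png

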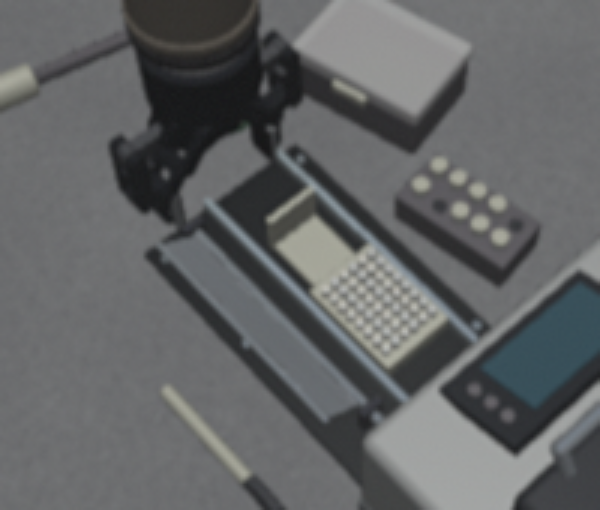

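Call:
{"method": "servo_tool", "body": {
  "increments": [-2, 2, 10, 0, 0, 0, 76, 0, 0, 15, 0, 0, 0, 76, 0, 0, 10, 0, 0, 0, 76, 0, 0, 5, 0, 0, 0, 76, 0, 0, 5, 0, 0, 0, 76, 0, 0, 5, 0, 0, 0, 76, 0, 0, 0, 0, 0, 0, 76, 0, 0, 0, 0, 0, 0, 76]
}}

```text
clock: 4.25
tcp_pos: [0.521, 0.139, 0.0266]
orientation: [-3.14, -0.108, -0.001]
contact_force: [0.6, 0.3, 0.3]
grip_width: 0.0763
```

Run:
```python
from h import *
o,Rm=state()
p,d=grab_frame('wrist'); cv2.imwrite('pics/w3.png',p[:,:,::-1])
p,d=grab_frame('scene'); cv2.imwrite('pics/s3.png',cv2.resize(p[:,:,::-1][170:300,160:300],None,fx=4.2,fy=4.2))
```

```text
t 4.25 loader mm [-192.3  -44.2   26.6] rot err tool [-0.0002 -0.0007  0.0002] F [-0.23  0.62  0.31] w 76.3
```

View pics/w3.png

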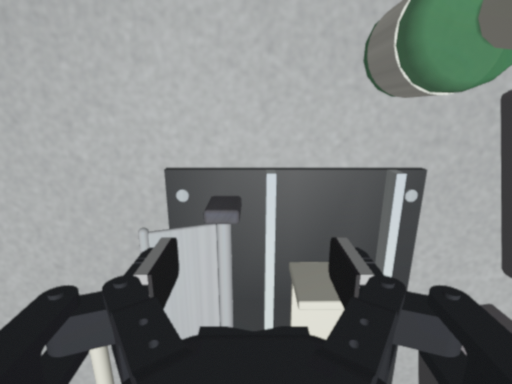

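View pics/s3.png

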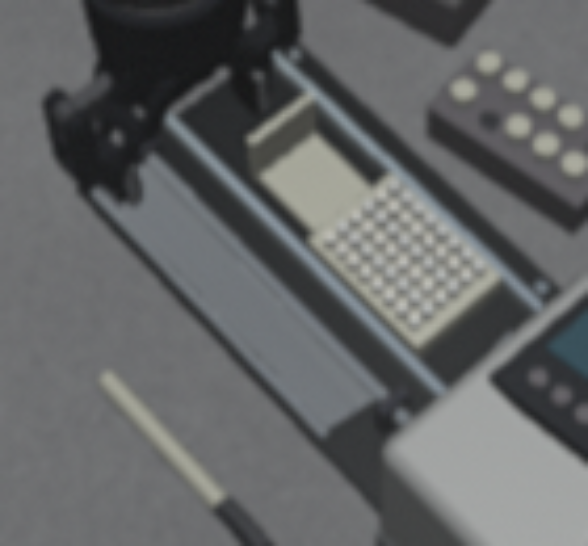

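Call:
{"method": "servo_tool", "body": {
  "increments": [0, 0, 3, 0, 0, 0, 76, 0, 0, 3, 0, 0, 0, 76, 0, 0, 3, 0, 0, 0, 76, 0, 0, 2, 0, 0, 0, 76, 0, 0, 0, 0, 0, 0, 76, 0, 0, 0, 0, 0, 0, 76, 0, 0, 0, 0, 0, 0, 76, 0, 0, 0, 0, 0, 0, 76]
}}

```text
clock: 5.35
tcp_pos: [0.5207, 0.1387, 0.0154]
orientation: [3.14, 0.108, 0.0]
contact_force: [-1.9, -0.4, 2.5]
grip_width: 0.0762
```

Run:
```python
from h import *
o,Rm=state()
p,d=grab_frame('top'); cv2.imwrite('pics/t4.png',cv2.convertScaleAbs(cv2.resize(p[:,:,::-1][165:265,205:335],None,fx=6,fy=6),alpha=1.5))
p,d=grab_frame('scene'); cv2.imwrite('pics/s4.png',cv2.convertScaleAbs(cv2.resize(p[:,:,::-1][170:300,160:300],None,fx=4.2,fy=4.2),alpha=1.5))
```

```text
t 5.35 loader mm [-192.1  -44.6   15.4] rot err tool [ 0.0001 -0.      0.0001] F [ 0.22 -1.95  2.55] w 76.2
```

View pics/t4.png

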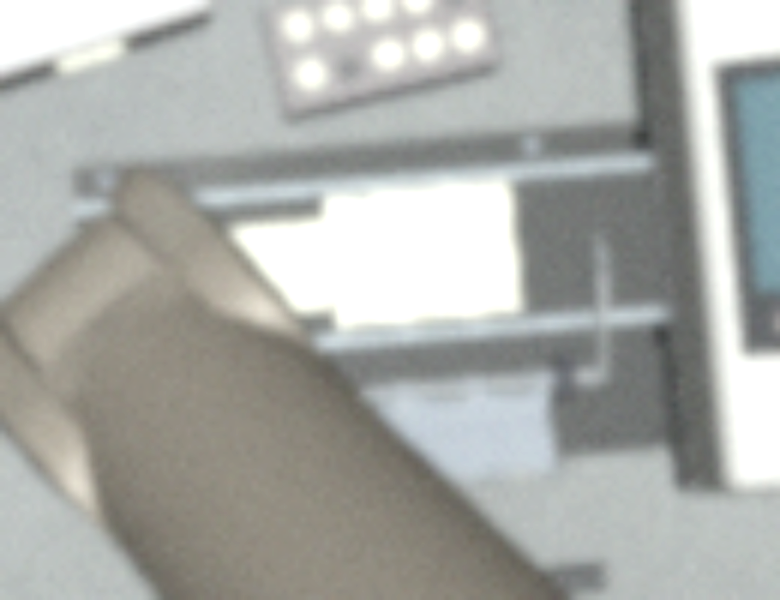

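View pics/s4.png

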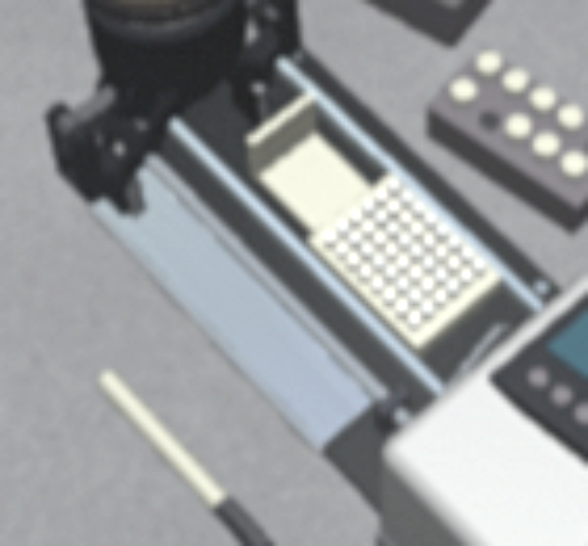

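```bash
cat >> h.py <<'E'
def tri(us,vs,ut,vt):
    e1,d1=ray('scene',us,vs); e2,d2=ray('top',ut,vt)
    A=np.column_stack([d1,-d2]); s=np.linalg.lstsq(A,e2-e1,rcond=None)[0]
    a,b=e1+s[0]*d1,e2+s[1]*d2; return lo((a+b)/2),np.linalg.norm(a-b)*1e3
E
python3 - <<'E'
from h import *
S=lambda U,V:((U+.5)/4.2-.5+160,(V+.5)/4.2-.5+170)
T=lambda U,V:((U+.5)/6-.5+205,(V+.5)/6-.5+165)
print('bar corner',tri(*S(323,448),*T(556,469)))
print('blade tip',tri(*S(503,325),*T(601,235)))
# scene: bar corner on x=-25 plane
for al in np.arange(-.4,.3,.1):
    P=wl(-25,-60-42*np.cos(al),25+42*np.sin(al))
    c=calibration('scene'); q=R.from_rotvec(c['orientation']).as_matrix().T@(P-c['eye']); u=c['cx']+c['fx']*q[0]/-q[2]; v=c['cy']-c['fy']*q[1]/-q[2]
    print('gate',round(.61-al,2),((u-160+.5)*4.2),((v-170+.5)*4.2))
E
```

```text
bar corner (array([-24.94903546, -99.37098307,  20.28375899]), np.float64(1.3309204314096943))
blade tip (array([-0.7673338 , -1.26142043, 58.09955661]), np.float64(3.2810864644476534))
gate 1.01 323.7076083399461 456.9660192816595
gate 0.91 321.29411139029463 455.73818354649217
gate 0.81 319.4764359609183 453.8807083669565
gate 0.71 318.28059568552584 451.4048396276142
gate 0.61 317.7265655549335 448.3287375350636
gate 0.51 317.8277540778779 444.67758194674985
gate 0.41 318.59053778522554 440.48357269032437
```

Call:
{"method": "servo_tool", "body": {
  "increments": [0, 0, 2, 0, 0, 0, 76, 0, 0, 1.5, 0, 0, 0, 76, 0, 0, 0, 0, 0, 0, 76, 0, 0, 0, 0, 0, 0, 76, 0, 0, 0, 0, 0, 0, 76, 0, 0, 0, 0, 0, 0, 76, 0, 0, 0, 0, 0, 0, 76, 0, 0, 0, 0, 0, 0, 76]
}}

```text
clock: 6.45
tcp_pos: [0.5208, 0.1388, 0.0119]
orientation: [3.14, 0.108, 0.0]
contact_force: [-1.1, -0.5, 2.7]
grip_width: 0.076
```

Run:
```python
from h import *
o,Rm=state()
p,d=grab_frame('top'); cv2.imwrite('pics/t5.png',cv2.convertScaleAbs(cv2.resize(p[:,:,::-1][165:265,205:335],None,fx=6,fy=6),alpha=1.5))
p,d=grab_frame('scene'); cv2.imwrite('pics/s5.png',cv2.convertScaleAbs(cv2.resize(p[:,:,::-1][170:300,160:300],None,fx=4.2,fy=4.2),alpha=1.5))
state()
```

```text
t 6.45 loader mm [-192.2  -44.4   11.9] rot err tool [ 0.     -0.0002  0.0001] F [ 0.42 -1.16  2.66] w 76.0
t 6.55 loader mm [-192.2  -44.4   11.9] rot err tool [-0.     -0.0002  0.0001] F [ 1.58 -0.63  1.75] w 76.3
```

View pics/t5.png

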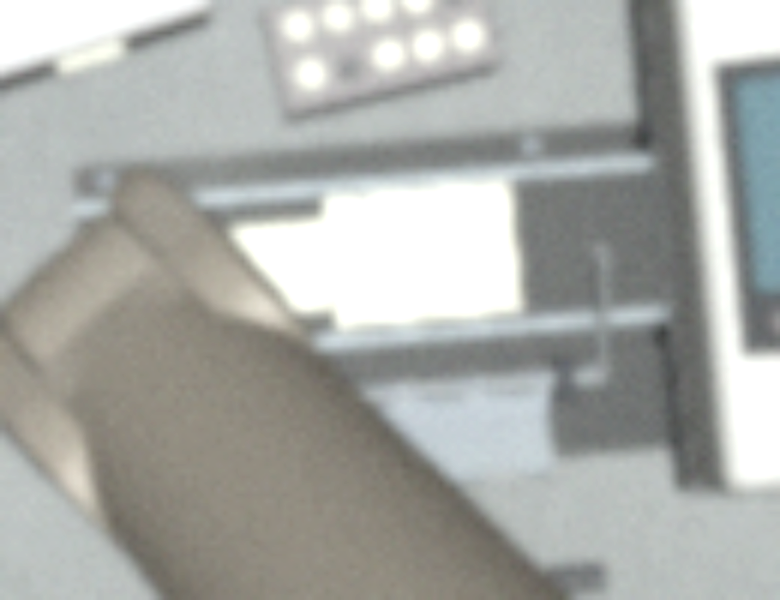

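View pics/s5.png

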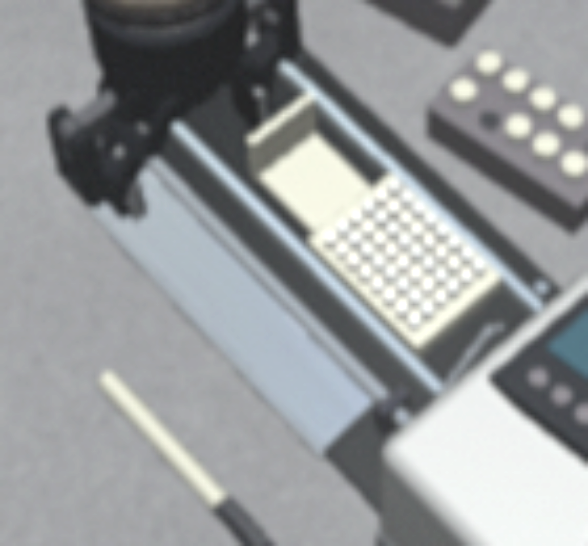

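Call:
{"method": "servo_tool", "body": {
  "increments": [0, 0, 1.5, 0, 0, 0, 76, 0, 0, 0, 0, 0, 0, 76, 0, 2, 0, 0, 0, 0, 76, 0, 3, 0, 0, 0, 0, 76, 0, 3, 0, 0, 0, 0, 76, 0, 3, 0, 0, 0, 0, 76, 0, 3, 0, 0, 0, 0, 76, 0, 4, 0, 0, 0, 0, 76]
}}

```text
clock: 7.55
tcp_pos: [0.522, 0.1209, 0.0103]
orientation: [-3.139, -0.109, -0.0]
contact_force: [-0.8, 3.8, 4.0]
grip_width: 0.0758
```

Call:
{"method": "servo_tool", "body": {
  "increments": [0, 4, 0, 0, 0, 0, 76, 0, 5, 0, 0, 0, 0, 76, 0, 4, 0, 0, 0, 0, 76, 0, 3, 0, 0, 0, 0, 76, 0, 2, 0, 0, 0, 0, 76, 0, 1, 0, 0, 0, 0, 76, 0, 0, 0, 0, 0, 0, 76, 0, 0, 0, 0, 0, 0, 76]
}}

```text
clock: 8.55
tcp_pos: [0.5233, 0.1018, 0.0103]
orientation: [3.14, 0.108, -0.0]
contact_force: [0.4, 2.2, 2.5]
grip_width: 0.0759
```

Run:
```python
from h import *
o,Rm=state()
p,d=grab_frame('top'); cv2.imwrite('pics/t6.png',cv2.convertScaleAbs(cv2.resize(p[:,:,::-1][165:265,205:335],None,fx=6,fy=6),alpha=1.5))
p,d=grab_frame('scene'); cv2.imwrite('pics/s6.png',cv2.convertScaleAbs(cv2.resize(p[:,:,::-1][170:300,160:300],None,fx=4.2,fy=4.2),alpha=1.5))
state()
```

```text
t 8.55 loader mm [-155.1  -44.5   10.3] rot err tool [0.0002 0.     0.    ] F [-2.14  0.51  2.46] w 75.9
t 8.65 loader mm [-155.   -44.5   10.3] rot err tool [ 0.0003 -0.     -0.    ] F [-2.65 -0.66  3.09] w 75.8
```

View pics/t6.png

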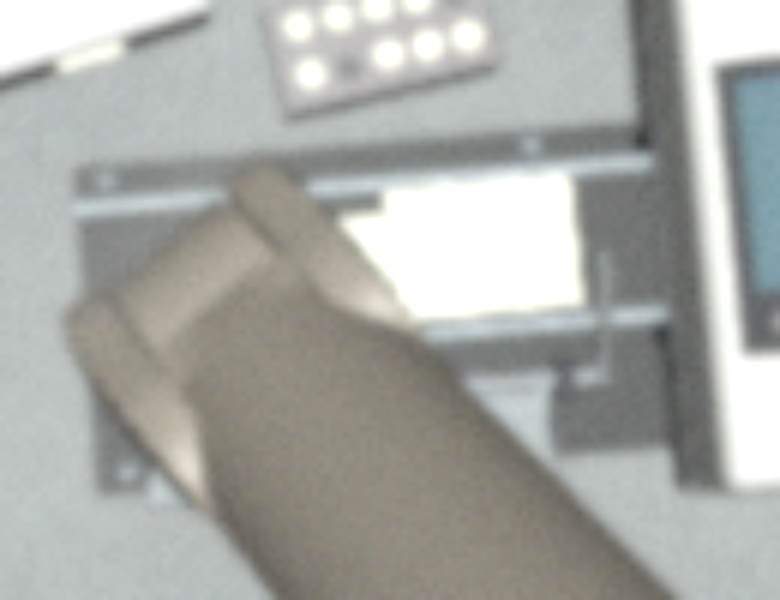

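View pics/s6.png

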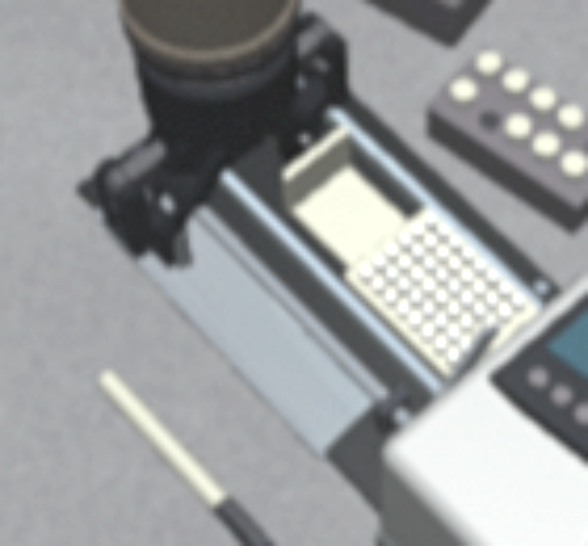

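Call:
{"method": "servo_tool", "body": {
  "increments": [0, 2, 0, 0, 0, 0, 76, 0, 4, 0, 0, 0, 0, 76, 0, 6, 0, 0, 0, 0, 76, 0, 7, 0, 0, 0, 0, 76, 0, 7, 0, 0, 0, 0, 76, 0, 7, 0, 0, 0, 0, 76, 0, 6, 0, 0, 0, 0, 76, 0, 6, 0, 0, 0, 0, 76]
}}

```text
clock: 9.65
tcp_pos: [0.5264, 0.0565, 0.0103]
orientation: [3.14, 0.108, -0.0]
contact_force: [-1.3, 3.2, 2.3]
grip_width: 0.076
```

Call:
{"method": "servo_tool", "body": {
  "increments": [0, 6, 0, 0, 0, 0, 76, 0, 6, 0, 0, 0, 0, 76, 0, 6, 0, 0, 0, 0, 76, 0, 6, 0, 0, 0, 0, 76, 0, 5, 0, 0, 0, 0, 76, 0, 4, 0, 0, 0, 0, 76, 0, 3, 0, 0, 0, 0, 76, 0, 3, 0, 0, 0, 0, 76]
}}

```text
clock: 10.65
tcp_pos: [0.529, 0.018, 0.0103]
orientation: [-3.14, -0.109, 0.0]
contact_force: [0.5, 3.6, 2.8]
grip_width: 0.076
```

Run:
```python
from h import *
state()
```

```text
t 10.65 loader mm [-71.1 -44.6  10.3] rot err tool [-0.      0.      0.0003] F [-3.56  0.75  2.79] w 76.0
```

Call:
{"method": "servo_tool", "body": {
  "increments": [0, 2, 0, 0, 0, 0, 76, 0, 2, 0, 0, 0, 0, 76, 0, 2, 0, 0, 0, 0, 76, 0, 2, 0, 0, 0, 0, 76, 0, 1, 0, 0, 0, 0, 76, 0, 1, 0, 0, 0, 0, 76, 0, 1, 0, 0, 0, 0, 76, 0, 0, 0, 0, 0, 0, 76]
}}

```text
clock: 11.65
tcp_pos: [0.5298, 0.0069, 0.0103]
orientation: [3.14, 0.108, -0.0]
contact_force: [-0.4, 2.5, 2.7]
grip_width: 0.0759
```

Run:
```python
from h import *
for i in range(3): state()
p,d=grab_frame('scene'); cv2.imwrite('pics/s7.png',cv2.convertScaleAbs(cv2.resize(p[:,:,::-1][170:300,160:300],None,fx=4.2,fy=4.2),alpha=1.5))
p,d=grab_frame('wrist'); cv2.imwrite('pics/w7.png',p[:,:,::-1])
```

```text
t 11.65 loader mm [-60.  -44.6  10.3] rot err tool [ 0.0002  0.0001 -0.    ] F [-2.55 -0.25  2.7 ] w 75.9
t 11.65 loader mm [-60.  -44.6  10.3] rot err tool [ 0.0002  0.0001 -0.    ] F [-2.55 -0.25  2.7 ] w 75.9
t 11.65 loader mm [-60.  -44.6  10.3] rot err tool [ 0.0002  0.0001 -0.    ] F [-2.55 -0.25  2.7 ] w 75.9
```

View pics/s7.png

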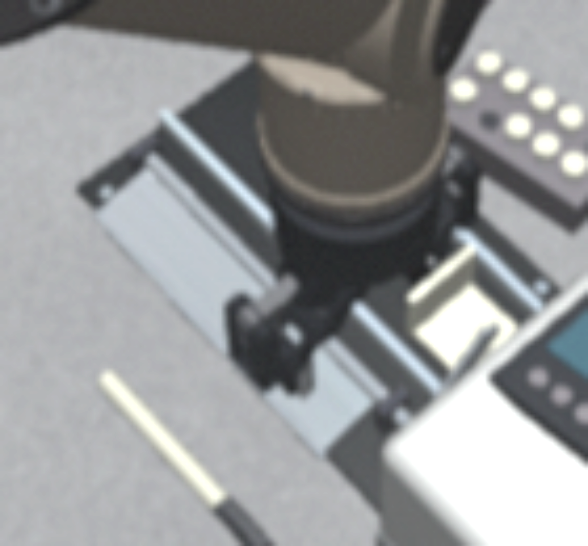

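Not on the stop yet (only sliding drag); I continue in small steps until the force rises.

Call:
{"method": "servo_tool", "body": {
  "increments": [0, 0.7, 0, 0, 0, 0, 76, 0, 0.7, 0, 0, 0, 0, 76, 0, 0.6, 0, 0, 0, 0, 76, 0, 0.5, 0, 0, 0, 0, 76, 0, 0.5, 0, 0, 0, 0, 76, 0, 0, 0, 0, 0, 0, 76, 0, 0, 0, 0, 0, 0, 76, 0, 0, 0, 0, 0, 0, 76]
}}

```text
clock: 12.75
tcp_pos: [0.53, 0.0048, 0.0103]
orientation: [-3.139, -0.11, -0.0]
contact_force: [-0.9, 4.5, 3.4]
grip_width: 0.0758
```

Run:
```python
from h import *
state()
```

```text
t 12.75 loader mm [-57.9 -44.5  10.3] rot err tool [-0.0007 -0.0002  0.001 ] F [-4.56 -0.63  3.38] w 75.8
```

Call:
{"method": "servo_tool", "body": {
  "increments": [0, 0.5, 0, 0, 0, 0, 76, 0, 0.5, 0, 0, 0, 0, 76, 0, 0.5, 0, 0, 0, 0, 76, 0, 0.5, 0, 0, 0, 0, 76, 0, 0, 0, 0, 0, 0, 76, 0, 0, 0, 0, 0, 0, 76, 0, 0, 0, 0, 0, 0, 76, 0, 0, 0, 0, 0, 0, 76]
}}

```text
clock: 13.75
tcp_pos: [0.5303, 0.0047, 0.0105]
orientation: [-3.137, -0.113, -0.001]
contact_force: [-1.3, 9.2, 2.9]
grip_width: 0.0762
```

Run:
```python
from h import *
state()
p,d=grab_frame('wrist'); cv2.imwrite('pics/w8.png',p[:,:,::-1])
p,d=grab_frame('scene'); cv2.imwrite('pics/s8.png',cv2.convertScaleAbs(cv2.resize(p[:,:,::-1][170:300,160:300],None,fx=4.2,fy=4.2),alpha=1.5))
state()
```

```text
t 13.75 loader mm [-57.8 -44.2  10.5] rot err tool [-0.0025 -0.0009  0.0032] F [-9.27 -0.69  2.94] w 76.2
t 13.85 loader mm [-57.7 -44.3  10.5] rot err tool [-0.0025 -0.0009  0.0032] F [-9.33 -0.95  3.35] w 75.9
```

View pics/s8.png

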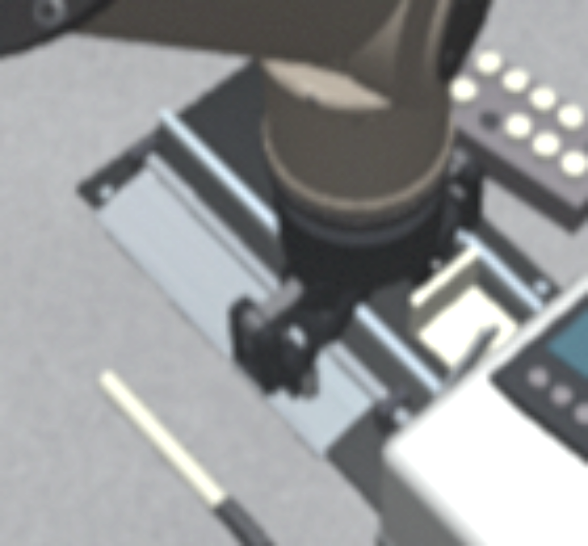

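Call:
{"method": "servo_tool", "body": {
  "increments": [0, -1, 0, 0, 0, 0, 76, 0, -1, 0, 0, 0, 0, 76, 0, -1, 0, 0, 0, 0, 76, 0, -2, 0, 0, 0, 0, 76, 0, -3, 0, 0, 0, 0, 76, 0, -3, 0, 0, 0, 0, 76, 0, -3, 0, 0, 0, 0, 76, 0, 0, 0, 0, 0, 0, 76]
}}

```text
clock: 14.85
tcp_pos: [0.529, 0.0165, 0.0102]
orientation: [-3.14, -0.109, 0.001]
contact_force: [-1.0, -0.3, 2.0]
grip_width: 0.0759
```

Run:
```python
from h import *
state()
p,d=grab_frame('scene'); cv2.imwrite('pics/s9.png',cv2.convertScaleAbs(cv2.resize(p[:,:,::-1][170:300,160:300],None,fx=4.2,fy=4.2),alpha=1.5))
```

```text
t 14.85 loader mm [-69.6 -44.7  10.2] rot err tool [-0.0002  0.0003  0.0005] F [ 0.26 -1.02  2.04] w 75.9
```

View pics/s9.png

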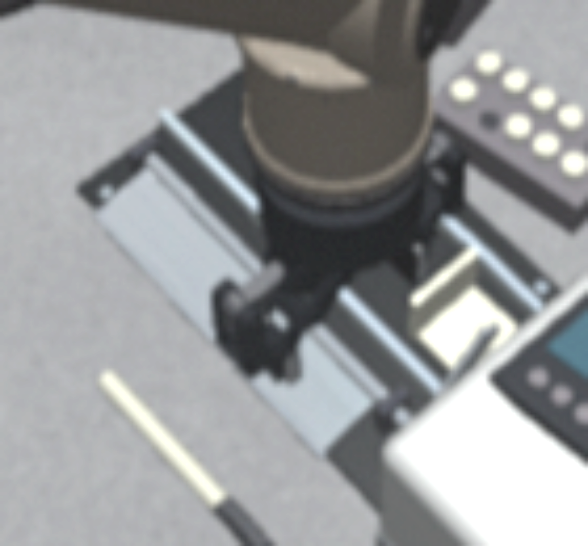

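Call:
{"method": "servo_tool", "body": {
  "increments": [0, 0, -3, 0, 0, 0, 76, 0, 0, -4, 0, 0, 0, 76, 0, 0, -5, 0, 0, 0, 76, 0, 0, -5, 0, 0, 0, 76, 0, 0, -6, 0, 0, 0, 76, 0, 0, -7, 0, 0, 0, 76, 0, 0, -8, 0, 0, 0, 76, 0, 0, -10, 0, 0, 0, 76]
}}

```text
clock: 15.9
tcp_pos: [0.5289, 0.016, 0.0588]
orientation: [3.14, 0.108, -0.001]
contact_force: [0.5, 0.4, -0.5]
grip_width: 0.0764
```

Call:
{"method": "servo_tool", "body": {
  "increments": [0, -5, -15, 0, 0, 0, 76, 0, -20, -20, 0, 0, 0, 76, 0, -30, -25, 0, 0, 0, 76, 0, -30, -25, 0, 0, 0, 76, 0, -30, -25, 0, 0, 0, 76, 0, -25, -15, 0, 0, 0, 76, 0, -15, 0, 0, 0, 0, 76, 0, 0, 0, 0, 0, 0, 76]
}}

```text
clock: 16.9
tcp_pos: [0.5178, 0.1714, 0.1825]
orientation: [3.139, 0.111, -0.002]
contact_force: [0.6, 0.3, -0.5]
grip_width: 0.076
```

Run:
```python
from h import *
state()
p,d=grab_frame('top'); cv2.imwrite('pics/t10.png',cv2.convertScaleAbs(cv2.resize(p[:,:,::-1][165:265,205:335],None,fx=6,fy=6),alpha=1.5))
p,d=grab_frame('scene'); cv2.imwrite('pics/s10.png',cv2.convertScaleAbs(cv2.resize(p[:,:,::-1][170:300,160:300],None,fx=4.2,fy=4.2),alpha=1.5))
state()
```

```text
t 16.9 loader mm [-224.9  -45.2  182.5] rot err tool [0.0002 0.0013 0.0018] F [-0.29  0.62 -0.46] w 76.0
t 17.0 loader mm [-222.8  -45.1  182. ] rot err tool [ 0.0013  0.0023 -0.0008] F [-0.36  0.01 -0.03] w 75.9
```

View pics/t10.png

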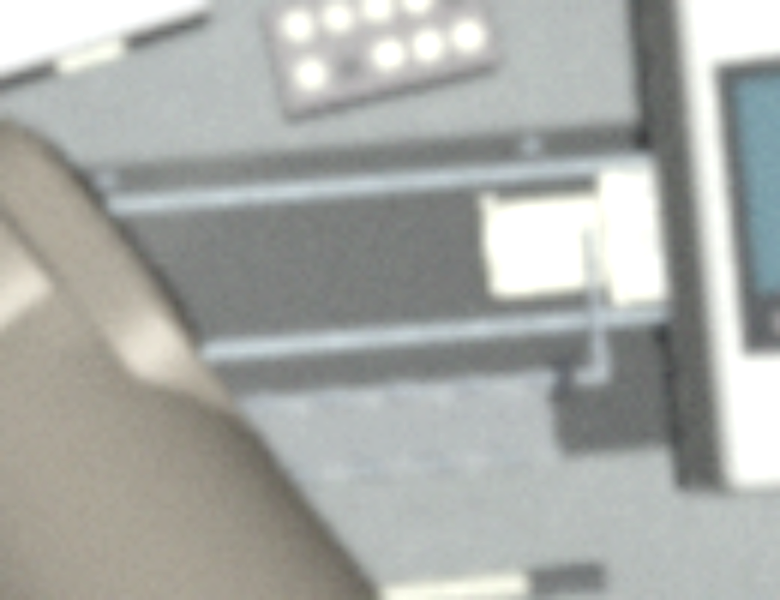

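View pics/s10.png

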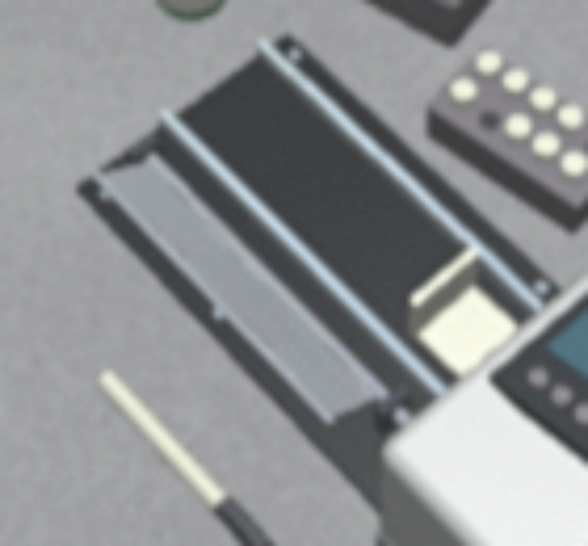

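Run:
```python
from h import *
t=lambda U,o:(U+.5)/6-.5+o
for U,V in [(482,197),(490,297)]: print(lo(onplane('top',t(U,205),t(V,165),.046)).round(1))
print(hand_in())
```

```text
[-49.1  22.   46. ]
[-49.7 -22.3  46. ]
the job is handed in; nothing more can be done
None
```

The tray is home against its stop with the gate shut behind it, and I handed the job in at about 17 s of the 40 s allowed. No verdict is reported, so this rests on my own checks.

**What I did:** I found the chute from its rails in the top and scene cameras. With the jaws 76 mm apart, one fingertip pressed the bar to a gate angle of roughly 0.8 rad, as estimated from the images. The other finger then pushed the tray's rear tab along the chute for about 125 mm. I backed off 12 mm with the bar still pressed, so the tab was not rubbed, then lifted slowly and moved clear.

**Last checks:**
- **Stop contact:** the push force rose from about 2.5 N while sliding to about 9 N, and the hand stopped moving. That put the tab's rear face at loader x ≈ -46.8 mm, against -47 mm expected.
- **Gate:** in the final pictures the bar is back to its starting slope and the blade stands in the gap between the block and the tab.
- **Robot and bystanders:** the hand is clear with about 0 N on it. The tube rack and marker look unmoved, and the hand went near nothing else.

**One disagreement:** the final top view, read by hand, puts the tab's rear face at about -49.4 mm, roughly 2.5 mm short of the contact reading. The top view had read the tab about 1 mm short of where it was expected at the start too. With calibration good to about 2 mm and pixels about 2.7 mm across, I trusted the force contact. The reading is still inside the 4 mm tolerance.

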